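Reverse the steady arm of a column stand

TASK

On the small column stand the glass column sits loosely in the wide fork of the aluminium steady arm. Swing the keeper bar well aside, lift the arm off its pivot pin, turn it end for end and lower it (do not drop it) back fully down on the pin with the narrow fork round the column, then swing the keeper bar back square across the arm and let go. Leave the bottle, beaker and tape beside the stand where they are.

Things in the scene. Friction and masses are not known exactly. Their poses are not given: they have to be found in the camera images.
- stand: Fixed column stand. Origin at bench level on the pivot pin's axis; z up, x from the pin to the glass column. Grey base plate 12 mm thick, x -62 to +104, y -30 to +70 mm. The pedestal, 32 mm across (54 mm below z = 26 mm), ends in a flat shoulder at z = 70 mm on which the arm's hub sits; the 14 mm pivot pin rises from it, with a bevelled tip at z = 118 mm.
- stand_pin (a point): Centre of the pedestal's shoulder, on the pin's axis, 70 mm above the bench; axes as stand.
- stand_column (a point): Point on the axis of the upright glass column, 85 mm above the bench and 80 mm from the pin's axis along the stand's x. The column is fixed, 24 mm in diameter, in a dark foot 40 mm across and 34 mm high; its black stopper ends 120 mm above the bench.
- steady_arm: Loose aluminium arm, 194 mm long, 0.13 to 0.25 kg, balanced about its hub. Origin at the centre of the hub's underside, on the bore's axis; z up, x along the arm to the WIDE fork. Hub 50 mm long (x), 36 wide (y), 30 high, with a vertical 20 mm through bore; grip it across the 36 mm. It starts on the shoulder with x along the stand's x within 0.14 rad and ends with x opposite.
- hub_centre (a point): Middle of the arm's hub, on the bore's axis, 15 mm above its underside; axes as steady_arm. The arm is alike above and below this point, so either face may be up. Seated, it is 85 mm above the bench.
- narrow_fork (a point): Middle of the narrow fork's gap, at the arm's x = -80, z = 15 mm. Two prongs with a 31 mm gap, 53 mm wide outside. Both forks and the 22 mm wide bars that carry them lie from z = 9 to 21 mm of the arm; the gaps run from 67 to 97 mm from the bore's axis, open outwards, upwards and downwards.
- wide_fork (a point): Middle of the wide fork's gap, at the arm's x = +80, z = 15 mm. Two prongs with a 56 mm gap, 72 mm wide outside. At the start it lies round the column.
- keeper (a joint): Swing angle of the keeper, rad, 0 to 2.0: a dark steel bar, 14 mm wide, 8 mm thick, its underside 96 mm above the bench (5 mm over the seated arm's bar). At 0 it points along the stand's -y, square across the arm's rear bar, and keeps the arm from being lifted; growing, it turns clockwise seen from above; at 1.57 it points along -x, clear of the arm. Light friction (0.5 N at the knob) holds it.
- keeper_hinge (a point): On the axis of the keeper's upright post (16 mm thick, at x = -42, y = +55 mm of the stand), 96 mm above the bench; axes as stand. The keeper's hub on it reaches 110 mm above the bench.
- keeper_knob (a point): On the axis of the upright round black knob at the keeper's free end, 90 mm from the post's axis: 16 mm in diameter, from 104 to 142 mm above the bench; this point is 126 mm above the bench. It can be pinched from above.
- sample_bottle: Bystander: white sample bottle, 48 mm in diameter, 112 mm high, standing loose on the bench beside the stand's -y side; origin at the centre of its underside.
- glass_beaker: Bystander: clear glass beaker, 70 mm in diameter, 92 mm high, standing loose on the bench beside the stand's +y side; origin at the centre of its underside.
- tape: Bystander: roll of tape, 68 mm in diameter, 19 mm high, lying loose on the bench beside the stand's -y side; origin at the centre of its underside.

How it is judged:
By the outcome, as a careful person would: the job done as asked, in the order asked, and still so for the second after the job is handed in, with the robot touching nothing.
It also fails if it takes over 72 s, if anything falls off the work surface, if the arm or the gripper's body presses on something with over 40 N, if the wrist force passes 120 N, or if a joint passes its speed limit or range.

ROBOT

A 6-joint arm with a two-finger parallel gripper is mounted at the origin on a cart in front of the work surface, level with it; the furniture and walls round the work are solid. World frame = base frame: x ahead of the robot, y to its left, z up, the work surface at z = 0. Lengths are in m, angles in rad, forces in N, time in s.
With the tool pointing down it reaches from about 0.425 to 0.95 m from the base axis. Payload 3.5 kg.
Tool frame: the origin (TCP) lies at the very end of the fingers, on their centre line; the grasp point (between the pads) lies 19 mm behind it; x points along the fingers, z is the direction in which the jaws open and shut, and the axes are right-handed (so a half turn about x gives the same grasp; the last joint's range is limited). The gripper opens to 85 mm and grips with 20 to 120 N. Pads are 22 mm wide; open, the fingers measure 114 mm over their backs; the gripper's body (76 mm by 85 mm) begins 54 mm behind the grasp point. The pads swing forward as they close: fully open they stand 13 mm farther back than shut.
Start: joints at [1.16, 0.286, 1.577, -0, 1.279, -0.15], TCP at [0.174, 0.652, 0.231] pointing down, gripper open.
Joint ranges: [-2.77, 2.77], [-0.9, 2.22], [0.21, 2.48], [-1.53, 4.67], [0.24, 2.81], [-2.84, 2.84]. Speed limits (rad/s): [2.79, 2.79, 3.14, 3.14, 3.14, 3.14].

INTERFACE

Orientations are given as a unit quaternion [x, y, z, w].
In Python, from plant import ctrl, cams gives the robot as it stands.
- The arm moves only by the tool play_rows, never from a script. Its argument "rows" is a list of rows, each a list of 3 entries, a list of its own where there are three numbers: the opening in per cent of the stroke, from 0 (shut) to 100 (fully open), then the shift along the tool's x, y, z in units of 0.3 m (1.0 is 0.3 m), then the turn, a rotation vector about the tool's x, y, z in units of pi/2 rad (1.0 is pi/2 rad). A call has 1 to 10 rows; each row is the pose to reach, as a shift and turn from the pose commanded when the call began, along the tool's axes at that moment; what a row does not reach only later rows make up. A row lasts 1/12 s, in which the tool goes at most 41.7 mm and 7.16 degrees, less where a joint would pass 70% of its speed; a pose out of reach is approached as far as the arm can. A call with a number of a shift or a turn outside -1 to 1 is refused whole. A call with a gripper value outside its range is refused whole. The fingers move at their own pace and stop on an object; "force" is the grip in N (left out, the last holds). Time passes only in rows, so rows that repeat a pose let the fingers close. It gives the time, the measured TCP pose, the force and the opening at its end, in the units of the state.
- ctrl.get_state(): the state, without advancing time (a new reading comes with each control period).
- cams.read_camera(name): name is "scene" or "top"; returns a dict with "color" (480x640x3 uint8, red, green, blue), "fx", "fy", "cx", "cy" (pixels), "view" (4x4, takes a point from world to camera coordinates). Camera axes: x right, y down, z forward; pixel columns grow to the right and rows downward; lengths in m; the calibration is good to about 2 mm. A picture is of the moment at which its call begins. There is no depth.
- ctrl.sign_off(): hands the job in, once; it reports no verdict.
The state is a dict: "time": time; "qpos": joint angles; "dq": joint speeds; "joint_efforts": joint torques, N m; "eef_pos": TCP position; "tcp_rot": TCP orientation; "contact_force": force on the tool from outside, world axes, zero at the start; "wrist_torque": the same for the moment, N m; "opening": opening from 0.0 (shut) to 1.0 (fully open).
Only numpy, scipy, OpenCV 4.12 (cv2) and the standard library are available. Lean on these libraries where they do the work, as an engineer would, in place of code of your own. Each camera call takes 0.05 s, during which the arm holds its last target. There are 200 camera calls.

## Working session

There is one attempt and no reset: what is moved stays moved. The work goes in short steps, Python scripts to look and compute and a tool call to move; the robot and the scene stay as the last step left them, time stands still between calls to the robot, and variables do not carry over. Pictures are saved under pics/ and viewed, about 8 in all and at most 12, crops included, and the job is handed in when it is done.

Besides the shell and the picture viewer there is one more tool, called after "Request:" as name(argument=value, ...) on one line, values as JSON. play_rows: Moves the arm, as the interface text tells. Shifts and turns lie within -1 to 1; 1 stands for 0.3 m of shift or pi/2 rad of turn. Its arguments: {"type":"object","properties":{"rows":{"type":"array"},"force":{"type":"number"}},"required":["rows"]}

```bash
mkdir -p pics; ls; cat > h.py <<'E'
import numpy as np, cv2
from scipy.spatial.transform import Rotation as R
from plant import ctrl, cams
def snap(name,fn,crop=None,scale=1):
    c=cams.read_camera(name); im=c["color"][:,:,::-1]
    if crop: x0,y0,x1,y1=crop; im=im[y0:y1,x0:x1]
    if scale!=1: im=cv2.resize(im,None,fx=scale,fy=scale,interpolation=cv2.INTER_CUBIC)
    cv2.imwrite("pics/"+fn,im); return c
def proj(c,P):
    P=np.atleast_2d(P); V=np.array(c["view"]); p=P@V[:3,:3].T+V[:3,3]
    return np.c_[c["fx"]*p[:,0]/p[:,2]+c["cx"],c["fy"]*p[:,1]/p[:,2]+c["cy"]]
def unproj(c,uv,z):
    V=np.array(c["view"]); o=-V[:3,:3].T@V[:3,3]
    d=V[:3,:3].T@np.array([(uv[0]-c["cx"])/c["fx"],(uv[1]-c["cy"])/c["fy"],1])
    return o+d*(z-o[2])/d[2]
E
python3 - <<'E'
from h import *
for n in ("scene","top"):
    c=snap(n,n+"0.png"); V=np.array(c["view"]); print(n,c["fx"],c["cx"],c["cy"],(-V[:3,:3].T@V[:3,3]).round(3),V[2,:3].round(2))
s=ctrl.get_state(); print(s["eef_pos"],R.from_quat(s["tcp_rot"]).as_matrix().round(3),s["time"])
E
```

```text
pics
scene 530.85138657284 325.9288369677705 243.82127703795376 [-0.07  -0.489  0.706] [ 0.63  0.43 -0.64]
top 436.80681573329196 317.6267477336814 236.99558551237422 [ 0.366 -0.089  0.921] [ 0.19  0.02 -0.98]
[0.1737665  0.6516419  0.23007167] [[-0.001 -0.966  0.258]
 [-0.002  0.258  0.966]
 [-1.     0.    -0.002]] 0.1
```

View pics/top0.png

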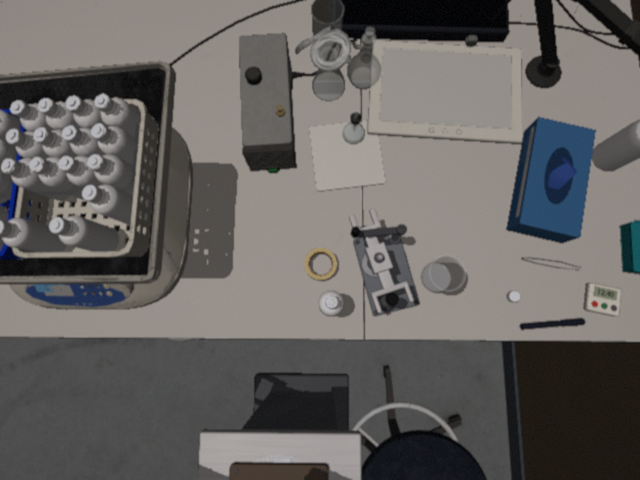

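View pics/scene0.png

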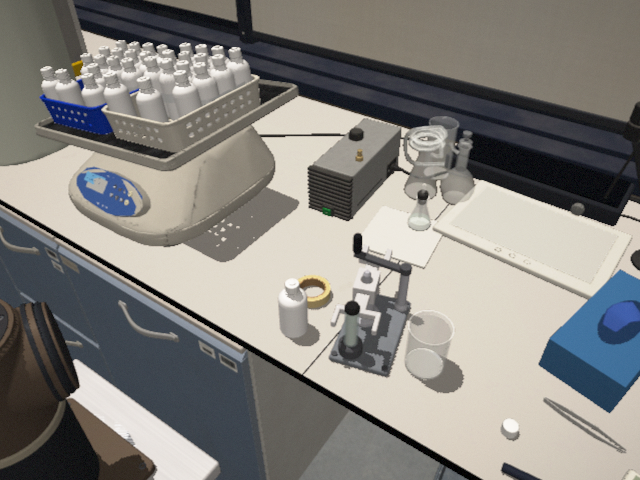

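The scene shows the stand at top-image (380,260): the column is on the robot's side at (391,299), the knob at (355,231) and the post at (402,230). I'll take enlarged crops for the fit.

```bash
python3 - <<'E'
from h import *
a=cams.read_camera("top")["color"][195:345,290:480,::-1]; b=cams.read_camera("scene")["color"][220:395,270:470,::-1]
a=cv2.resize(a,(760,600),interpolation=cv2.INTER_CUBIC)[:, :400+60]
b=cv2.resize(b,None,fx=3,fy=3,interpolation=cv2.INTER_CUBIC)
cv2.imwrite("pics/c1.png",cv2.resize(a,None,fx=1,fy=1)); cv2.imwrite("pics/c2.png",b); print(a.shape,b.shape)
E
```

```text
(600, 460, 3) (525, 600, 3)
```

View pics/c1.png

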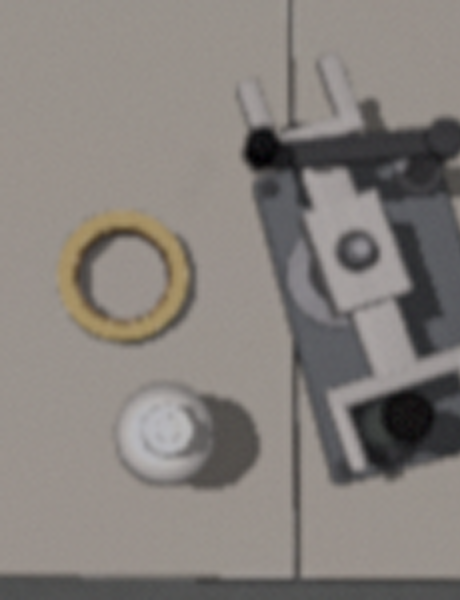

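View pics/c2.png

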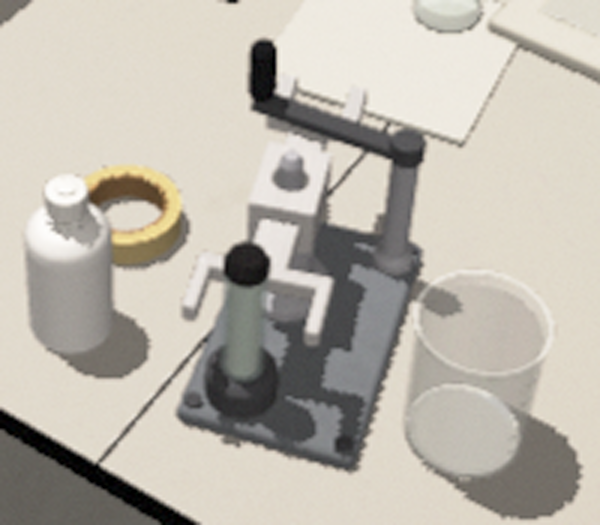

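```bash
cat >> h.py <<'E'
ct=dict(zip(("fx","fy","cx","cy","view"),[None]*5))
E
python3 - <<'E'
from h import *
from scipy.optimize import least_squares
T=cams.read_camera("top");S=cams.read_camera("scene")
P=np.array([[0,0,.118],[.08,0,.12],[-.042,-.035,.142],[-.042,.055,.11]])
ut=np.array([[357,250],[408,415],[262,147],[443,135]])/4+[290,195]
us=np.array([[291,157],[247,258],[263,47],[407,142]])/3+[270,220]
def w(p,P): return P@R.from_euler('z',p[2]).as_matrix().T+[p[0],p[1],0]
for nm,sel in (("both",3),("top",1),("scene",2)):
    f=lambda p:np.r_[(proj(T,w(p,P))-ut).ravel()*(sel&1),(proj(S,w(p,P))-us).ravel()*(sel>>1)]
    r=least_squares(f,[.5,-.2,3]); print(nm,r.x.round(4),r.fun.round(1))
    if sel==3: p=r.x
print("pts",w(p,P).round(4))
# arm: from top, hub top corners z=.1, fork ends
for n,u,z in (("hubTL",(303,207),.1),("hubTR",(380,177),.1),("hubBR",(411,290),.1),("hubBL",(333,312),.1),("narrowtipL",(243,85),.091),("narrowtipR",(328,60),.091)):
    print(n,(R.from_euler('z',-p[2]).as_matrix()@(unproj(T,np.array(u)/4+[290,195],z)-[p[0],p[1],0])).round(4))
for n,u,z in (("bottle",(165,430),.112),("tape",(125,275),.019)):
    q=unproj(T,np.array(u)/4+[290,195],z);print(n,q.round(3),(R.from_euler('z',-p[2]).as_matrix()@(q-[p[0],p[1],0])).round(3))
q=unproj(S,np.array((482,318))/3+[270,220],.092);print("beaker",q.round(3),(R.from_euler('z',-p[2]).as_matrix()@(q-[p[0],p[1],0])).round(3))
print(w(p,np.array([[-.132,.055,.126],[-.042-.09*np.sin(1.4),.055-.09*np.cos(1.4),.126]])).round(4))
E
```

```text
both [ 0.4876 -0.1913  3.37  ] [ 0.7 -2.6 -1.  -1.4  1.6  3.2  1.4 -1.   0.1 -1.  -1.3 -1.8 -2.1  3.9
  0.6 -0.4]
top [ 0.4867 -0.1901  3.3706] [ 0.  -2.1 -1.6 -1.   0.9  3.6  0.7 -0.6 -0.  -0.  -0.  -0.  -0.   0.
 -0.  -0. ]
scene [ 0.4883 -0.1921  3.3687] [ 0.  -0.  -0.  -0.   0.   0.   0.  -0.   0.8 -1.  -0.7 -1.9 -1.4  3.8
  1.3 -0.4]
pts [[ 0.4876 -0.1913  0.118 ]
 [ 0.4097 -0.2094  0.12  ]
 [ 0.5206 -0.1477  0.142 ]
 [ 0.541  -0.2353  0.11  ]]
hubTL [-0.0234 -0.0195  0.1   ]
hubTR [-0.0293  0.0198  0.1   ]
hubBR [0.0264 0.0204 0.1   ]
hubBL [ 0.0283 -0.0178  0.1   ]
narrowtipL [-0.0898 -0.0322  0.091 ]
narrowtipR [-0.0927  0.0112  0.091 ]
bottle [ 0.4   -0.101  0.112] [ 0.065 -0.108  0.112]
tape [ 0.484 -0.082  0.019] [-0.021 -0.107  0.019]
beaker [ 0.462 -0.32   0.092] [0.054 0.12  0.092]
[[ 0.6286 -0.215   0.126 ]
 [ 0.6239 -0.2004  0.126 ]]
```

```bash
python3 - <<'E'
from h import *
from scipy.optimize import least_squares
T=cams.read_camera("top");S=cams.read_camera("scene")
ut=np.array([[357,250],[408,415],[262,147],[443,135]])/4+[290,195]
us=np.array([[291,157],[247,258],[263,47],[407,142]])/3+[270,220]
def w(p,P): return P@R.from_euler('z',p[2]).as_matrix().T+[p[0],p[1],0]
def PP(k): return np.array([[0,0,.118],[.08,0,.12],[-.042-.09*np.sin(k),.055-.09*np.cos(k),.142],[-.042,.055,.11]])
f=lambda p:np.r_[(proj(T,w(p,PP(p[3])))-ut).ravel(),(proj(S,w(p,PP(p[3])))-us).ravel()]
r=least_squares(f,[.5,-.2,3.3,0]);p=r.x;print(r.x.round(4),r.fun.round(1)); print(w(p,PP(p[3])).round(4))
for k in(0,1.2,1.57,1.8): print(k,w(p,PP(k))[2].round(4))
Ri=R.from_euler('z',-p[2]).as_matrix()
for n,u,z in (("hubTL",(303,207),.1),("hubTR",(380,177),.1),("hubBR",(411,290),.1),("hubBL",(333,312),.1),("narrowtipL",(243,85),.091),("narrowtipR",(328,60),.091)):
    print(n,(Ri@(unproj(T,np.array(u)/4+[290,195],z)-[p[0],p[1],0])).round(4))
E
```

```text
[ 0.4846 -0.1918  3.3995  0.1363] [ 1.  -1.   0.6 -0.1  0.  -1.   0.8 -0.1 -0.6  0.2 -0.6 -0.1 -1.1  0.8
 -0.4 -0.1]
[[ 0.4846 -0.1918  0.118 ]
 [ 0.4072 -0.2122  0.12  ]
 [ 0.5283 -0.1449  0.142 ]
 [ 0.5392 -0.2342  0.11  ]]
0 [ 0.5163 -0.1472  0.142 ]
1.2 [ 0.612  -0.1813  0.142 ]
1.57 [ 0.6262 -0.2112  0.142 ]
1.8 [ 0.6292 -0.2316  0.142 ]
hubTL [-0.027  -0.0185  0.1   ]
hubTR [-0.0317  0.0209  0.1   ]
hubBR [0.024 0.02  0.1  ]
hubBL [ 0.0248 -0.0184  0.1   ]
narrowtipL [-0.0937 -0.0292  0.091 ]
narrowtipR [-0.0953  0.0142  0.091 ]
```

```bash
python3 - <<'E'
from h import *
T=cams.read_camera("top");S=cams.read_camera("scene")
print("tray front right corner top", [unproj(T,(160,275),z).round(3) for z in (.15,.2,.25,.3)])
print("scene", [unproj(S,(165,152),z).round(3) for z in (.15,.2,.25,.3)])
print("start in top",proj(T,[[.174,.652,.23],[.42,.25,.25]]).round(0))
E
```

```text
tray front right corner top [array([0.445, 0.204, 0.15 ]), array([0.44 , 0.185, 0.2  ]), array([0.435, 0.166, 0.25 ]), array([0.43 , 0.147, 0.3  ])]
scene [array([0.531, 0.317, 0.15 ]), array([0.477, 0.244, 0.2  ]), array([0.423, 0.172, 0.25 ]), array([0.369, 0.1  , 0.3  ])]
start in top [[-171.  449.]
 [ 105.  285.]]
```

```bash
cat >> h.py <<'E'
PX,PY,YAW=.4846,-.1918,3.3995
def W(x,y,z): return np.array([PX,PY,0])+R.from_euler('z',YAW).apply([x,y,z])
def knob(k,z): return W(-.042-.09*np.sin(k),.055-.09*np.cos(k),z)
def rows(pos,rot,targets):
    "pos,rot: commanded start; targets: list of (xyz,phi); prints shift/turn units, returns last pose"
    M=rot.as_matrix(); phi0=np.arctan2(M[1,2],M[0,2])
    for P,phi in targets:
        d=M.T@(np.array(P)-pos)/.3
        t=-((phi-phi0+np.pi)%(2*np.pi)-np.pi)/(np.pi/2)
        print(d.round(3).tolist(),[round(t,3),0,0])
def down(phi): # tool rotation, x down, z at phi
    z=np.array([np.cos(phi),np.sin(phi),0]);x=np.array([0,0,-1.]);return R.from_matrix(np.c_[x,np.cross(z,x),z])
def st():
    s=ctrl.get_state(); M=R.from_quat(s["tcp_rot"]).as_matrix()
    print("t",s["time"],"tcp",s["eef_pos"].round(4) if hasattr(s["eef_pos"],"round") else s["eef_pos"],"phi",np.arctan2(M[1,2],M[0,2]).round(3),"q",np.round(s["qpos"],2),"F",np.round(s["contact_force"],1),"op",round(s["opening"],3)); return s
E
python3 - <<'E'
from h import *
p0=np.array([.1738,.6516,.23]);f0=1.31
rows(p0,down(f0),[([.1738,.6516,.45],1.31),([.34,.40,.45],.8)])
p0=np.array([.34,.40,.45]);rows(p0,down(.8),[([.47,.12,.45],.35)])
p0=np.array([.47,.12,.45]);rows(p0,down(.35),[(knob(.136,.3),.122)]); print(knob(.136,.3))
E
```

```text
[-0.733, 0.0, 0.0] [np.float64(-0.0), 0, 0]
[-0.733, -0.752, -0.667] [np.float64(0.325), 0, 0]
[0.0, -0.961, -0.368] [np.float64(0.286), 0, 0]
[0.5, -0.896, -0.12] [np.float64(0.145), 0, 0]
[ 0.52829455 -0.14493643  0.3       ]
```

Request:
play_rows(rows=[[100,[-0.733,0,0],[0,0,0]],[100,[-0.733,0,0],[0,0,0]],[100,[-0.733,0,0],[0,0,0]],[100,[-0.733,0,0],[0,0,0]],[100,[-0.733,0,0],[0,0,0]],[100,[-0.733,0,0],[0,0,0]],[60,[-0.733,0,0],[0,0,0]]])

```text
time: 1.08
eef_pos: [0.1743, 0.6529, 0.4586]
tcp_rot: [-0.429, 0.557, 0.433, 0.564]
contact_force: [0.0, 0.6, -0.0]
opening: 0.884
```

Request:
play_rows(rows=[[35,[0,-0.752,-0.667],[0.325,0,0]],[35,[0,-0.752,-0.667],[0.325,0,0]],[35,[0,-0.752,-0.667],[0.325,0,0]],[35,[0,-0.752,-0.667],[0.325,0,0]],[35,[0,-0.752,-0.667],[0.325,0,0]],[35,[0,-0.752,-0.667],[0.325,0,0]],[35,[0,-0.752,-0.667],[0.325,0,0]],[35,[0,-0.752,-0.667],[0.325,0,0]],[35,[0,-0.752,-0.667],[0.325,0,0]]])

```text
time: 1.83
eef_pos: [0.3416, 0.3985, 0.4492]
tcp_rot: [-0.274, 0.653, 0.273, 0.651]
contact_force: [0.1, 0.8, 0.2]
opening: 0.348
```

Request:
play_rows(rows=[[35,[0,-0.961,-0.368],[0.286,0,0]],[35,[0,-0.961,-0.368],[0.286,0,0]],[35,[0,-0.961,-0.368],[0.286,0,0]],[35,[0,-0.961,-0.368],[0.286,0,0]],[35,[0,-0.961,-0.368],[0.286,0,0]],[35,[0,-0.961,-0.368],[0.286,0,0]],[35,[0,-0.961,-0.368],[0.286,0,0]],[35,[0,-0.961,-0.368],[0.286,0,0]],[35,[0,-0.961,-0.368],[0.286,0,0]]])

```text
time: 2.58
eef_pos: [0.4713, 0.1189, 0.4491]
tcp_rot: [-0.122, 0.698, 0.122, 0.695]
contact_force: [0.2, -0.2, 0.5]
opening: 0.352
```

Request:
play_rows(rows=[[35,[0.1,-0.896,-0.12],[0.145,0,0]],[35,[0.1,-0.896,-0.12],[0.145,0,0]],[35,[0.1,-0.896,-0.12],[0.145,0,0]],[35,[0.1,-0.896,-0.12],[0.145,0,0]],[35,[0.1,-0.896,-0.12],[0.145,0,0]],[35,[0.5,-0.896,-0.12],[0.145,0,0]],[35,[0.5,-0.896,-0.12],[0.145,0,0]],[35,[0.5,-0.896,-0.12],[0.145,0,0]],[35,[0.5,-0.896,-0.12],[0.145,0,0]],[35,[0.5,-0.896,-0.12],[0.145,0,0]]])

```text
time: 3.42
eef_pos: [0.5268, -0.1424, 0.2938]
tcp_rot: [-0.041, 0.71, 0.046, 0.702]
contact_force: [-0.7, 1.7, 0.5]
opening: 0.348
```

```bash
python3 - <<'E'
from h import *
s=st(); print(R.from_quat(s["tcp_rot"]).as_matrix().round(3))
rows(np.array(s["eef_pos"]),R.from_quat(s["tcp_rot"]),[(knob(.136,.19),.122)])
E
```

```text
t 3.4167 tcp [ 0.5268 -0.1424  0.2938] phi 0.123 q [-0.45 -0.04  1.82  0.    1.37 -0.57] F [-0.7  1.7  0.5] op 0.348
[[-0.011 -0.122  0.992]
 [ 0.006  0.992  0.122]
 [-1.     0.007 -0.01 ]]
[0.346, -0.012, 0.008] [np.float64(0.0), 0, 0]
```

Request:
play_rows(rows=[[35,[0.333,0,0],[0,0,0]],[35,[0.333,0,0],[0,0,0]],[35,[0.333,0,0],[0,0,0]],[35,[0.333,0,0],[0,0,0]],[35,[0.333,0,0],[0,0,0]]])

```text
time: 3.83
eef_pos: [0.5293, -0.1426, 0.202]
tcp_rot: [-0.044, 0.706, 0.044, 0.706]
contact_force: [-0.3, 0.1, 0.8]
opening: 0.352
```

```bash
python3 - <<'E'
from h import *
st()
c=snap("scene","k1.png",(290,150,450,350),3)
print((proj(c,[knob(.136,.142),knob(.136,.2),W(0,0,.118)])-[290,150])*3)
E
```

```text
t 3.8333 tcp [ 0.5293 -0.1426  0.202 ] phi 0.125 q [-0.45  0.03  1.92  0.    1.19 -0.57] F [-0.3  0.1  0.8] op 0.352
[[199.70559035 259.51729073]
 [203.84951436 175.73354406]
 [229.4038154  367.59787219]]
```

View pics/k1.png

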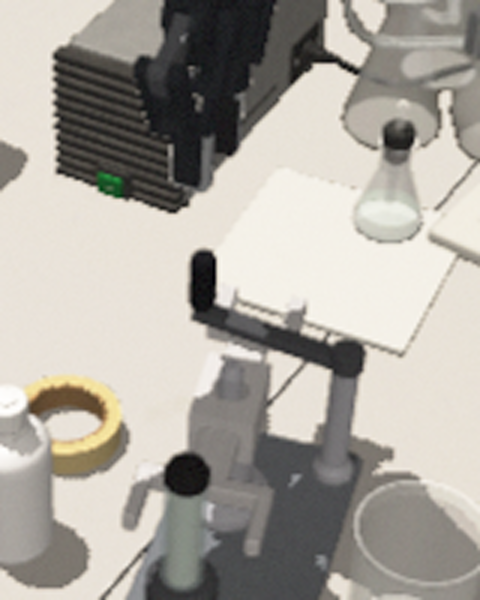

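Request:
play_rows(rows=[[35,[0.15,-0.007,0],[0,0,0]],[35,[0.22,-0.007,0],[0,0,0]],[35,[0.29,-0.007,0],[0,0,0]],[28,[0.29,-0.007,0],[0,0,0]],[28,[0.29,-0.007,0],[0,0,0]],[26,[0.29,-0.007,0],[0,0,0]]], force=20)

```text
time: 4.38
eef_pos: [0.5311, -0.1471, 0.1178]
tcp_rot: [-0.044, 0.704, 0.042, 0.708]
contact_force: [0.7, 1.3, -0.1]
opening: 0.26
```

```bash
python3 - <<'E'
from h import *
st()
for a,b in((.136,.92),(.92,1.7)):
    rows(knob(a,.113),down(.258-a),[(knob(k,.113),.258-k) for k in np.linspace(a,b,9)[1:]]);print()
E
```

```text
t 4.3833 tcp [ 0.5311 -0.1471  0.1178] phi 0.123 q [-0.45  0.14  1.98  0.    1.02 -0.58] F [ 0.7  1.3 -0.1] op 0.26
[0.0, -0.001, 0.029] [np.float64(0.062), 0, 0]
[0.0, -0.006, 0.058] [np.float64(0.125), 0, 0]
[0.0, -0.013, 0.087] [np.float64(0.187), 0, 0]
[0.0, -0.023, 0.115] [np.float64(0.25), 0, 0]
[0.0, -0.035, 0.141] [np.float64(0.312), 0, 0]
[0.0, -0.05, 0.166] [np.float64(0.374), 0, 0]
[0.0, -0.068, 0.19] [np.float64(0.437), 0, 0]
[0.0, -0.088, 0.212] [np.float64(0.499), 0, 0]

[0.0, -0.001, 0.029] [np.float64(0.062), 0, 0]
[0.0, -0.006, 0.058] [np.float64(0.124), 0, 0]
[0.0, -0.013, 0.087] [np.float64(0.186), 0, 0]
[0.0, -0.023, 0.114] [np.float64(0.248), 0, 0]
[0.0, -0.035, 0.141] [np.float64(0.31), 0, 0]
[0.0, -0.05, 0.166] [np.float64(0.372), 0, 0]
[0.0, -0.067, 0.189] [np.float64(0.434), 0, 0]
[0.0, -0.087, 0.211] [np.float64(0.497), 0, 0]
```

Request:
play_rows(rows=[[26,[0,-0.001,0.029],[0.062,0,0]],[26,[0,-0.006,0.058],[0.125,0,0]],[26,[0,-0.013,0.087],[0.187,0,0]],[26,[0,-0.023,0.115],[0.25,0,0]],[26,[0,-0.035,0.141],[0.312,0,0]],[26,[0,-0.05,0.166],[0.374,0,0]],[26,[0,-0.068,0.19],[0.437,0,0]],[26,[0,-0.088,0.212],[0.5,0,0]]])

```text
time: 5.05
eef_pos: [0.5974, -0.1655, 0.118]
tcp_rot: [0.231, 0.666, -0.232, 0.67]
contact_force: [-0.2, -0.4, -0.6]
opening: 0.261
```

Request:
play_rows(rows=[[26,[0,-0.001,0.029],[0.062,0,0]],[26,[0,-0.006,0.058],[0.125,0,0]],[26,[0,-0.013,0.087],[0.187,0,0]],[26,[0,-0.023,0.115],[0.25,0,0]],[26,[0,-0.035,0.141],[0.312,0,0]],[26,[0,-0.05,0.166],[0.374,0,0]],[26,[0,-0.068,0.19],[0.437,0,0]],[26,[0,-0.088,0.212],[0.5,0,0]],[26,[0,-0.088,0.212],[0.5,0,0]]])

```text
time: 5.8
eef_pos: [0.6311, -0.2269, 0.118]
tcp_rot: [0.47, 0.527, -0.469, 0.531]
contact_force: [-0.7, 0.3, 0.3]
opening: 0.261
```

Request:
play_rows(rows=[[32,[0,0,0],[0,0,0]],[32,[-0.1,0,0],[0,0,0]],[32,[-0.3,0,0],[0,0,0]],[60,[-0.4,0,0],[0,0,0]],[100,[-0.4,0,0],[0,0,0]],[100,[-0.4,0,0],[0,0,0]]])

```text
time: 6.3
eef_pos: [0.6317, -0.2254, 0.2421]
tcp_rot: [0.469, 0.526, -0.467, 0.535]
contact_force: [-0.1, -0.1, -0.5]
opening: 0.735
```

```bash
python3 - <<'E'
from h import *
s=st()
rows(np.array(s["eef_pos"]),R.from_quat(s["tcp_rot"]),[(W(0,0,.24),-1.313)])
c=snap("top","t2.png",(320,190,460,330),4)
print((proj(c,[knob(1.6,.142),W(0,0,.118)])-[320,190])*4)
E
```

```text
t 6.3 tcp [ 0.6317 -0.2254  0.2421] phi -1.446 q [-0.49  0.26  1.59  0.    1.28  0.95] F [-0.1 -0.1 -0.5] op 0.735
[0.001, -0.473, -0.172] [np.float64(-0.084), 0, 0]
[[288.32223284 -44.49278732]
 [240.91581023 266.17427863]]
```

View pics/t2.png

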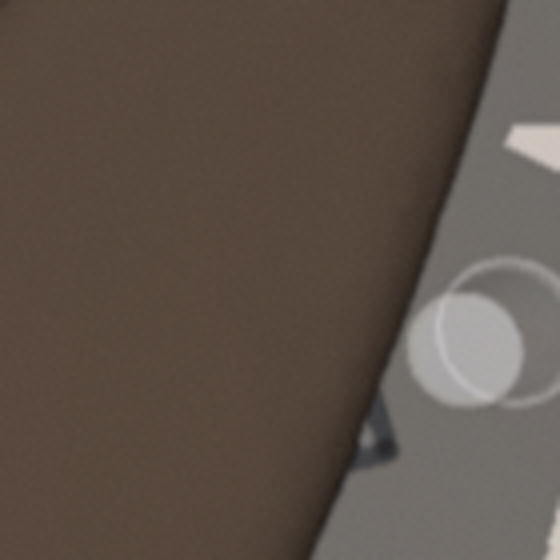

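The top camera is blocked by the arm's own body (only the beaker is visible), so I'll use the scene camera from here. Next I go above the hub.

Request:
play_rows(rows=[[100,[0,-0.473,-0.172],[-0.084,0,0]],[100,[0,-0.473,-0.172],[-0.084,0,0]],[100,[0,-0.473,-0.172],[-0.084,0,0]],[100,[0,-0.473,-0.172],[-0.084,0,0]],[100,[0.15,-0.473,-0.172],[-0.084,0,0]],[100,[0.15,-0.473,-0.172],[-0.084,0,0]],[100,[0.15,-0.473,-0.172],[-0.084,0,0]]])

```text
time: 6.93
eef_pos: [0.4792, -0.189, 0.1852]
tcp_rot: [0.432, 0.563, -0.433, 0.556]
contact_force: [-0.0, 0.4, -0.5]
opening: 1.0
```

```bash
python3 - <<'E'
from h import *
s=st()
rows(np.array(s["eef_pos"]),R.from_quat(s["tcp_rot"]),[(W(0,0,.068),-1.313)])
c=snap("scene","k2.png",(290,180,440,360),3.3)
print((proj(c,[knob(1.6,.142),W(0,0,.118),W(.08,0,.12)])-[290,180])*3.3)
E
```

```text
t 6.9333 tcp [ 0.4792 -0.189   0.1852] phi -1.316 q [-0.57 -0.02  2.    0.    1.17  0.74] F [-0.   0.4 -0.5] op 1.0
[0.391, 0.017, 0.016] [np.float64(-0.002), 0, 0]
[[429.62203377 135.18842133]
 [252.34419694 305.35765941]
 [203.75145524 415.62753264]]
```

View pics/k2.png

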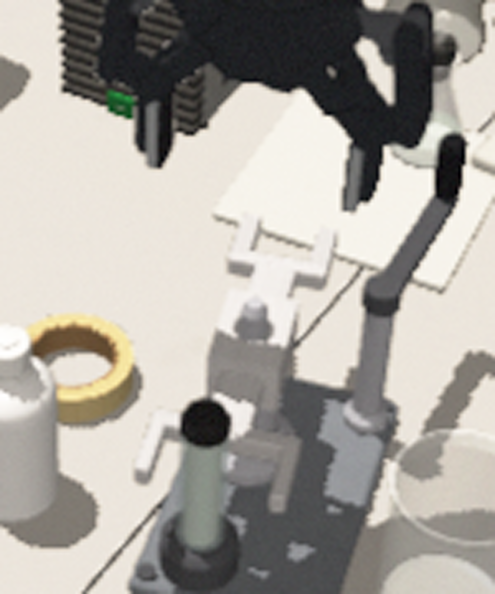

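Request:
play_rows(rows=[[100,[0,0.01,0.01],[0,0,0]],[100,[0.1,0.01,0.01],[0,0,0]],[100,[0.2,0.01,0.01],[0,0,0]],[100,[0.27,0.01,0.01],[0,0,0]],[100,[0.27,0.01,0.01],[0,0,0]],[100,[0.27,0.01,0.01],[0,0,0]]])

```text
time: 7.48
eef_pos: [0.4862, -0.1932, 0.1084]
tcp_rot: [0.432, 0.56, -0.432, 0.559]
contact_force: [1.0, 0.3, 0.7]
opening: 1.004
```

```bash
python3 - <<'E'
from h import *
s=st()
rows(np.array(s["eef_pos"]),R.from_quat(s["tcp_rot"]),[(W(0,0,.067),-1.313)])
E
```

```text
t 7.4833 tcp [ 0.4862 -0.1932  0.1084] phi -1.316 q [-0.57  0.09  2.04  0.    1.01  0.74] F [1.  0.3 0.7] op 1.004
[0.138, -0.004, -0.006] [np.float64(-0.002), 0, 0]
```

Request:
play_rows(rows=[[100,[0.07,-0.004,-0.004],[0,0,0]],[100,[0.137,-0.004,-0.004],[0,0,0]],[70,[0.137,-0.004,-0.004],[0,0,0]],[55,[0.137,-0.004,-0.004],[0,0,0]],[30,[0.137,-0.004,-0.004],[0,0,0]],[30,[0.137,-0.004,-0.004],[0,0,0]],[20,[0.137,-0.004,-0.004],[0,0,0]],[20,[0.137,-0.004,-0.004],[0,0,0]]], force=50)

```text
time: 8.15
eef_pos: [0.4858, -0.1931, 0.0699]
tcp_rot: [0.433, 0.558, -0.432, 0.561]
contact_force: [-0.1, 0.8, 6.7]
opening: 0.416
```

```bash
python3 - <<'E'
from h import *
s=st(); print(s["wrist_torque"])
E
```

```text
t 8.15 tcp [ 0.4858 -0.1931  0.0699] phi -1.316 q [-0.57  0.15  2.06  0.    0.92  0.74] F [-0.1  0.8  6.7] op 0.416
[ 0.24387899  0.04915718 -0.01966214]
```

Request:
play_rows(rows=[[20,[-0.03,0,0],[0,0,0]],[20,[-0.07,0,0],[0,0,0]],[20,[-0.12,0,0],[0,0,0]],[20,[-0.17,0,0],[0,0,0]],[20,[-0.22,0,0],[0,0,0]],[20,[-0.27,0,0],[0,0,0]],[20,[-0.27,0,0],[0,0,0]],[20,[-0.27,0,0],[0,0,0]]])

```text
time: 8.82
eef_pos: [0.4844, -0.1925, 0.1495]
tcp_rot: [0.432, 0.559, -0.433, 0.56]
contact_force: [0.0, -0.0, -2.2]
opening: 0.419
```

```bash
python3 - <<'E'
from h import *
s=st()
c=snap("scene","k3.png",(290,180,440,360),3.3)
print((proj(c,[W(0,0,.118),W(.08,0,.12),W(0,0,.18),W(-.08,0,.165),W(.08,0,.165)])-[290,180])*3.3)
E
```

```text
t 8.8167 tcp [ 0.4844 -0.1925  0.1495] phi -1.316 q [-0.57  0.03  2.02 -0.    1.09  0.74] F [ 0.  -0.  -2.2] op 0.419
[[252.34419694 305.35765941]
 [203.75145524 415.62753264]
 [259.02181289 208.45151111]
 [301.0724173  135.08596876]
 [207.06852005 345.06263624]]
```

View pics/k3.png

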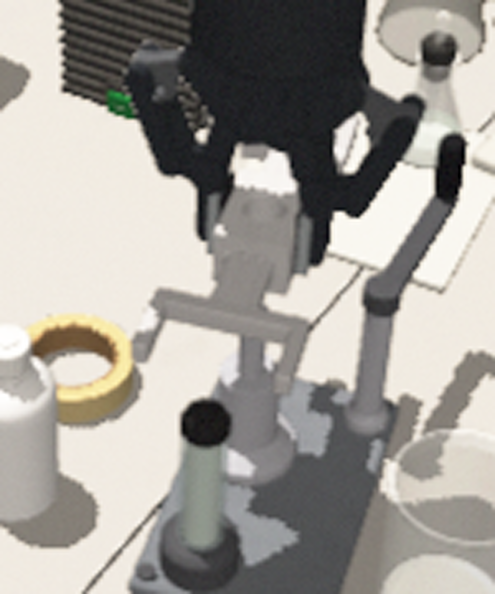

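```bash
cat >> h.py <<'E'
def armpts():
    L=[]
    for z in(0,.03): L.append([(.025,.018,z),(-.025,.018,z),(-.025,-.018,z),(.025,-.018,z),(.025,.018,z)])
    z=.021
    L.append([(.025,.011,z),(.058,.011,z),(.058,.036,z),(.097,.036,z),(.097,.028,z),(.067,.028,z),(.067,-.028,z),(.097,-.028,z),(.097,-.036,z),(.058,-.036,z),(.058,-.011,z),(.025,-.011,z)])
    L.append([(-.025,.011,z),(-.058,.011,z),(-.058,.0265,z),(-.097,.0265,z),(-.097,.0155,z),(-.067,.0155,z),(-.067,-.0155,z),(-.097,-.0155,z),(-.097,-.0265,z),(-.058,-.0265,z),(-.058,-.011,z),(-.025,-.011,z)])
    t=np.linspace(0,2*np.pi,20); L.append(np.c_[.01*np.cos(t),.01*np.sin(t),0*t+.03])
    return [np.array(l) for l in L]
def draw(im,c,Rw,o,off,sc,col):
    for l in armpts():
        cv2.polylines(im,[np.int32((proj(c,Rw.apply(l)+o)-off)*sc)],False,col,1,cv2.LINE_AA)
E
python3 - <<'E'
from h import *
c=cams.read_camera("scene"); a=c["color"][180:330,310:410,::-1]
im=cv2.resize(a,None,fx=4,fy=4,interpolation=cv2.INTER_CUBIC); im2=im.copy()
rz=R.from_euler('z',YAW)
draw(im,c,rz,W(0,0,.15),[310,180],4,(0,0,255))
draw(im2,c,rz*R.from_euler('y',.12),W(0,0,.15),[310,180],4,(0,255,0))
cv2.imwrite("pics/o1.png",np.hstack([im,im2]))
E
```

```text
(no output)
```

View pics/o1.png

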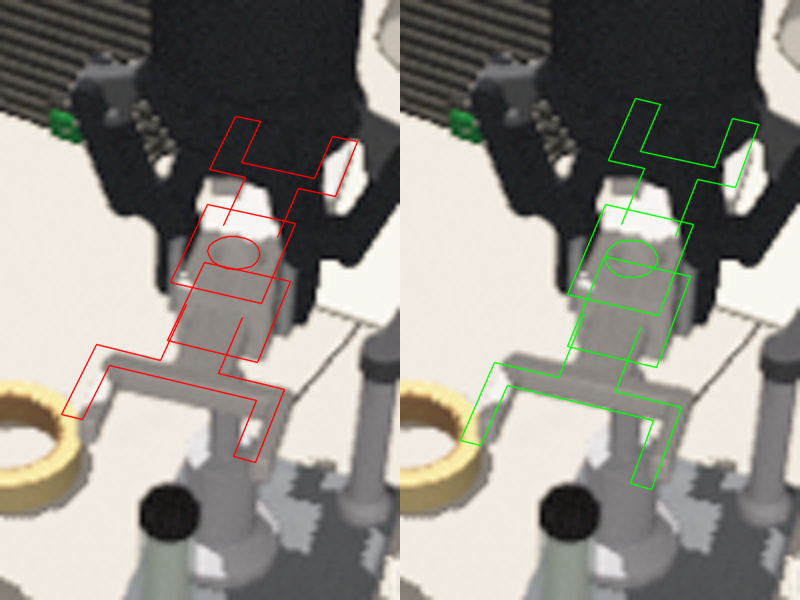

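Request:
play_rows(rows=[[20,[0,0,0],[-0.07,0,0]],[20,[0,0,0],[-0.14,0,0]],[20,[0,0,0],[-0.21,0,0]],[20,[0,0,0],[-0.28,0,0]],[20,[0,0,0],[-0.35,0,0]],[20,[0,0,0],[-0.42,0,0]],[20,[0,0,0],[-0.49,0,0]],[20,[0,0,0],[-0.56,0,0]],[20,[0,0,0],[-0.63,0,0]],[20,[0,0,0],[-0.7,0,0]]])

```text
time: 9.75
eef_pos: [0.4831, -0.1916, 0.1465]
tcp_rot: [0.075, 0.704, -0.074, 0.702]
contact_force: [0.2, -0.4, -2.5]
opening: 0.418
```

Request:
play_rows(rows=[[20,[0,0,0],[-0.07,0,0]],[20,[0,0,0],[-0.14,0,0]],[20,[0,0,0],[-0.21,0,0]],[20,[0,0,0],[-0.28,0,0]],[20,[0,0,0],[-0.35,0,0]],[20,[0,0,0],[-0.42,0,0]],[20,[0,0,0],[-0.49,0,0]],[20,[0,0,0],[-0.56,0,0]],[20,[0,0,0],[-0.63,0,0]],[20,[0,0,0],[-0.7,0,0]]])

```text
time: 10.58
eef_pos: [0.4831, -0.1916, 0.1465]
tcp_rot: [-0.303, 0.639, 0.305, 0.638]
contact_force: [0.1, -0.2, -2.2]
opening: 0.416
```

Request:
play_rows(rows=[[20,[0,0,0],[-0.07,0,0]],[20,[0,0,0],[-0.14,0,0]],[20,[0,0,0],[-0.21,0,0]],[20,[0,0,0],[-0.28,0,0]],[20,[0,0,0],[-0.35,0,0]],[20,[0,0,0],[-0.42,0,0]],[20,[0,0,0],[-0.49,0,0]],[20,[0,0,0],[-0.55,0,0]],[20,[0,0,0],[-0.6,0,0]],[20,[0,0,0],[-0.6,0,0]]])

```text
time: 11.42
eef_pos: [0.4832, -0.1916, 0.1466]
tcp_rot: [-0.559, 0.432, 0.561, 0.432]
contact_force: [-0.6, 0.0, -2.4]
opening: 0.413
```

```bash
python3 - <<'E'
from h import *
s=st();s=st();p=s["eef_pos"]
M=R.from_quat(s["tcp_rot"]).as_matrix(); print(M.round(3)); phi=np.arctan2(M[1,2],M[0,2])
c=cams.read_camera("scene"); np.save("pics/c3.npy",c["color"]); a=c["color"][180:330,310:410,::-1]
im=cv2.resize(a,None,fx=4,fy=4,interpolation=cv2.INTER_CUBIC); im2=im.copy()
ax=phi-1.8277+YAW-np.pi
draw(im,c,R.from_euler('z',ax),np.array([p[0],p[1],.15]),[310,180],4,(0,0,255))
cv2.imwrite("pics/o2.png",np.hstack([im,im2])); print((proj(c,[W(0,0,.118)])-[310,180])*4)
E
```

```text
t 11.4167 tcp [ 0.4832 -0.1916  0.1466] phi 1.827 q [-0.57  0.03  2.03 -0.    1.08 -2.4 ] F [-0.6  0.  -2.4] op 0.413
t 11.4167 tcp [ 0.4832 -0.1916  0.1466] phi 1.827 q [-0.57  0.03  2.03 -0.    1.08 -2.4 ] F [-0.6  0.  -2.4] op 0.413
[[-0.003 -0.967 -0.253]
 [ 0.002 -0.253  0.967]
 [-1.     0.002  0.002]]
[[225.87175386 370.13049625]]
```

View pics/o2.png

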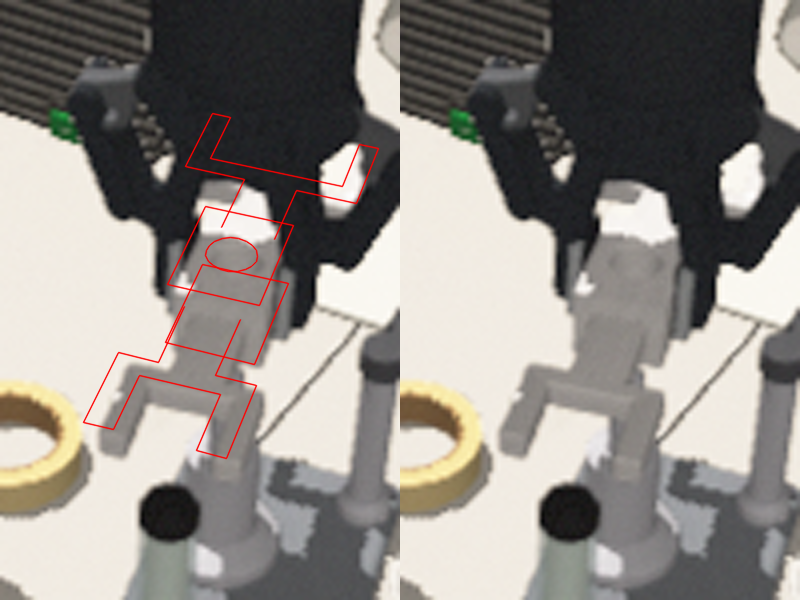

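Request:
play_rows(rows=[[20,[0,-0.003,0],[0.008,0,0]],[20,[0.04,-0.003,0],[0.008,0,0]],[20,[0.08,-0.003,0],[0.008,0,0]],[20,[0.11,-0.003,0],[0.008,0,0]],[20,[0.13,-0.003,0],[0.008,0,0]],[20,[0.15,-0.003,0],[0.008,0,0]],[20,[0.15,-0.003,0],[0.008,0,0]],[20,[0.15,-0.003,0],[0.008,0,0]]])

```text
time: 12.13
eef_pos: [0.4855, -0.1917, 0.1028]
tcp_rot: [0.557, -0.436, -0.556, -0.437]
contact_force: [4.4, 0.5, -2.9]
opening: 0.41
```

```bash
python3 - <<'E'
from h import *
s=st(); print(np.round(s["wrist_torque"],2))
c=snap("scene","k4.png",(290,210,440,360),4)
E
```

```text
t 12.1333 tcp [ 0.4855 -0.1917  0.1028] phi 1.812 q [-0.57  0.1   2.05  0.    0.99 -2.38] F [ 4.4  0.5 -2.9] op 0.41
[ 0.21 -0.65  0.02]
```

View pics/k4.png

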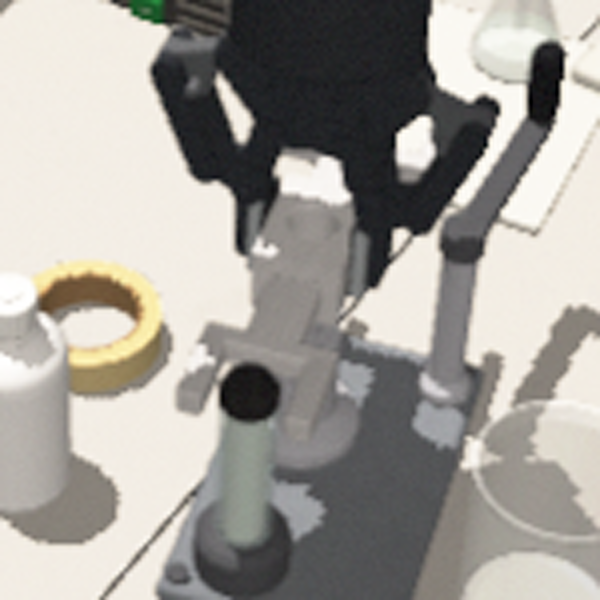

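Request:
play_rows(rows=[[20,[0,-0.007,0],[0,0,0]],[20,[0,-0.007,0],[0,0,0]],[20,[0,-0.007,0],[0,0,0]]])

```text
time: 12.43
eef_pos: [0.4867, -0.1916, 0.1034]
tcp_rot: [-0.557, 0.436, 0.557, 0.436]
contact_force: [0.4, 0.6, -1.9]
opening: 0.416
```

```bash
python3 - <<'E'
from h import *
s=st(); print(np.round(s["wrist_torque"],2))
E
```

```text
t 12.4333 tcp [ 0.4867 -0.1916  0.1034] phi 1.813 q [-0.57  0.1   2.05 -0.    1.   -2.38] F [ 0.4  0.6 -1.9] op 0.416
[-0.04  0.02  0.01]
```

Request:
play_rows(rows=[[20,[0.02,0,0],[0,0,0]],[20,[0.04,0,0],[0,0,0]],[20,[0.06,0,0],[0,0,0]],[20,[0.08,0,0],[0,0,0]],[20,[0.09,0,0],[0,0,0]],[20,[0.1,0,0],[0,0,0]],[20,[0.1,0,0],[0,0,0]]])

```text
time: 13.02
eef_pos: [0.4865, -0.1912, 0.0722]
tcp_rot: [-0.556, 0.436, 0.557, 0.436]
contact_force: [-0.4, 0.9, -1.8]
opening: 0.413
```

```bash
python3 - <<'E'
from h import *
s=st(); print(np.round(s["wrist_torque"],2))
E
```

```text
t 13.0167 tcp [ 0.4865 -0.1912  0.0722] phi 1.813 q [-0.57  0.15  2.06 -0.    0.94 -2.38] F [-0.4  0.9 -1.8] op 0.413
[ 0.    0.01 -0.  ]
```

Free and nearly down. I'll lower the last few millimetres until contact shows.

Request:
play_rows(rows=[[20,[0.006,0,0],[0,0,0]],[20,[0.012,0,0],[0,0,0]],[20,[0.012,0,0],[0,0,0]]])

```text
time: 13.27
eef_pos: [0.4874, -0.1917, 0.07]
tcp_rot: [0.557, -0.436, -0.556, -0.436]
contact_force: [0.2, 0.8, -3.1]
opening: 0.415
```

```bash
python3 - <<'E'
from h import *
s=st(); print(np.round(s["wrist_torque"],2))
E
```

```text
t 13.2667 tcp [ 0.4874 -0.1917  0.07  ] phi 1.813 q [-0.57  0.15  2.06 -0.    0.93 -2.38] F [ 0.2  0.8 -3.1] op 0.415
[-0.05 -0.02  0.02]
```

Request:
play_rows(rows=[[20,[0.004,0,0],[0,0,0]],[20,[0.007,0,0],[0,0,0]],[20,[0.007,0,0],[0,0,0]]])

```text
time: 13.52
eef_pos: [0.4874, -0.1917, 0.0699]
tcp_rot: [-0.557, 0.436, 0.557, 0.436]
contact_force: [-5.2, 2.3, 9.6]
opening: 0.415
```

Request:
play_rows(rows=[[20,[0.003,0,0],[0,0,0]],[20,[0.003,0,0],[0,0,0]],[20,[0.003,0,0],[0,0,0]]])

```text
time: 13.77
eef_pos: [0.4874, -0.1917, 0.0698]
tcp_rot: [-0.556, 0.436, 0.557, 0.436]
contact_force: [-6.8, 2.5, 14.5]
opening: 0.414
```

Request:
play_rows(rows=[[20,[-0.007,0,0],[0,0,0]],[60,[-0.007,0,0],[0,0,0]],[80,[-0.007,0,0],[0,0,0]],[85,[-0.007,0,0],[0,0,0]],[85,[-0.007,0,0],[0,0,0]],[85,[-0.1,0,0],[0,0,0]],[85,[-0.2,0,0],[0,0,0]],[85,[-0.3,0,0],[0,0,0]],[60,[-0.4,0,0],[0,0,0]],[60,[-0.5,0,0],[0,0,0]]])

```text
time: 14.6
eef_pos: [0.4868, -0.1913, 0.2177]
tcp_rot: [-0.556, 0.436, 0.557, 0.436]
contact_force: [0.1, -0.6, 0.0]
opening: 0.605
```

```bash
python3 - <<'E'
from h import *
s=st()
c=cams.read_camera("scene"); a=c["color"][195:345,300:440,::-1]
im=cv2.resize(a,None,fx=4,fy=4,interpolation=cv2.INTER_CUBIC)
draw(im,c,R.from_euler('z',YAW+np.pi-.0),W(0,0,.07),[300,195],4,(0,0,255))
cv2.imwrite("pics/o3.png",im)
for k in(1.6,1.7,1.8,1.9):print(k,((proj(c,[knob(k,.142)])-[300,195])*4).round(0))
E
```

```text
t 14.6 tcp [ 0.4868 -0.1913  0.2177] phi 1.813 q [-0.57 -0.04  1.96  0.    1.22 -2.38] F [ 0.1 -0.6  0. ] op 0.605
1.6 [[481. 104.]]
1.7 [[501. 109.]]
1.8 [[520. 115.]]
1.9 [[539. 123.]]
```

View pics/o3.png

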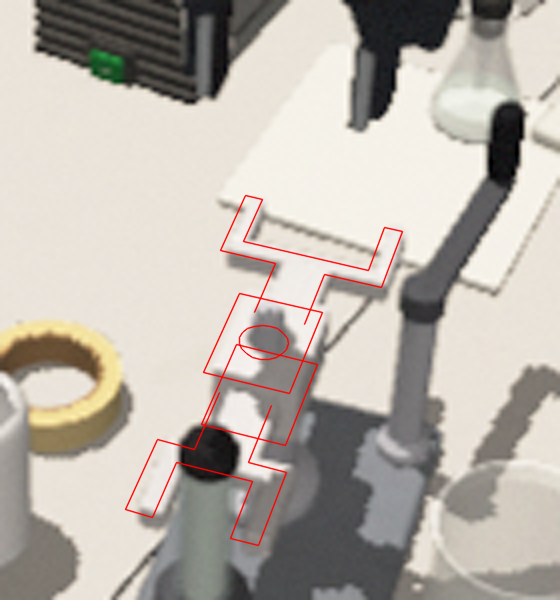

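The arm is seated with the narrow fork round the column: the projected outline of the seated arm matches the picture. The knob top is at (509,108), so k ≈ 1.73.

```bash
python3 - <<'E'
from h import *
s=st()
rows(np.array(s["eef_pos"]),R.from_quat(s["tcp_rot"]),[(knob(1.73,.22),1.813)])
E
```

```text
t 14.65 tcp [ 0.49   -0.1932  0.2252] phi 1.813 q [-0.57 -0.04  1.95  0.    1.22 -2.38] F [ 1.6 -0.7  4. ] op 0.6
[0.023, -0.423, -0.215] [np.float64(-0.0), 0, 0]
```

Request:
play_rows(rows=[[50,[0,0,0],[0.07,0,0]],[50,[0,0,0],[0.14,0,0]],[45,[0,0,0],[0.21,0,0]],[40,[0,0,0],[0.28,0,0]],[35,[0,0,0],[0.35,0,0]],[35,[0,0,0],[0.42,0,0]],[35,[0,0,0],[0.49,0,0]],[35,[0,0,0],[0.56,0,0]],[35,[0,0,0],[0.63,0,0]],[35,[0,0,0],[0.7,0,0]]])

```text
time: 15.48
eef_pos: [0.4869, -0.1914, 0.2161]
tcp_rot: [-0.245, 0.663, 0.245, 0.663]
contact_force: [-0.6, 0.6, -0.4]
opening: 0.349
```

Request:
play_rows(rows=[[35,[0,0,0],[0.07,0,0]],[35,[0,0,0],[0.14,0,0]],[35,[0,0,0],[0.21,0,0]],[35,[0,0,0],[0.28,0,0]],[35,[0,0,0],[0.35,0,0]],[35,[0,0,0],[0.42,0,0]],[35,[0,0,0],[0.49,0,0]],[35,[0,0,0],[0.56,0,0]],[35,[0,0,0],[0.63,0,0]],[35,[0,0,0],[0.7,0,0]]])

```text
time: 16.32
eef_pos: [0.4869, -0.1914, 0.216]
tcp_rot: [0.138, 0.694, -0.138, 0.693]
contact_force: [0.0, -0.4, -0.6]
opening: 0.352
```

Request:
play_rows(rows=[[35,[0,0,0],[0.07,0,0]],[35,[0,0,0],[0.14,0,0]],[35,[0,0,0],[0.21,0,0]],[35,[0,0,0],[0.28,0,0]],[35,[0,0,0],[0.35,0,0]],[35,[0,0,0],[0.42,0,0]],[35,[0,0,0],[0.49,0,0]],[35,[0,0,0],[0.56,0,0]],[35,[0,0,0],[0.63,0,0]],[35,[0,0,0],[0.69,0,0]]])

```text
time: 17.15
eef_pos: [0.4869, -0.1914, 0.2161]
tcp_rot: [0.476, 0.523, -0.476, 0.523]
contact_force: [-0.8, 0.6, 0.4]
opening: 0.351
```

```bash
python3 - <<'E'
from h import *
s=st()
rows(np.array(s["eef_pos"]),R.from_quat(s["tcp_rot"]),[(knob(1.73,.22),-1.472)])
E
```

```text
t 17.15 tcp [ 0.4869 -0.1914  0.2161] phi -1.476 q [-0.57 -0.04  1.96  0.    1.22  0.91] F [-0.8  0.6  0.4] op 0.351
[-0.013, 0.46, 0.158] [np.float64(-0.002), 0, 0]
```

Request:
play_rows(rows=[[35,[0,0.46,0.158],[0,0,0]],[35,[0,0.46,0.158],[0,0,0]],[35,[0,0.46,0.158],[0,0,0]],[35,[0,0.46,0.158],[0,0,0]],[35,[0,0.46,0.158],[0,0,0]],[35,[0,0.46,0.158],[0,0,0]],[35,[0,0.46,0.158],[0,0,0]],[35,[0,0.46,0.158],[0,0,0]]])

```text
time: 17.82
eef_pos: [0.6281, -0.2244, 0.2163]
tcp_rot: [0.474, 0.525, -0.474, 0.524]
contact_force: [0.3, 0.1, 0.6]
opening: 0.35
```

```bash
python3 - <<'E'
from h import *
s=st()
rows(np.array(s["eef_pos"]),R.from_quat(s["tcp_rot"]),[(knob(1.73,.115),-1.472)])
E
```

```text
t 17.8167 tcp [ 0.6281 -0.2244  0.2163] phi -1.47 q [-0.49  0.28  1.61 -0.    1.25  0.98] F [0.3 0.1 0.6] op 0.35
[0.338, 0.002, 0.004] [np.float64(0.001), 0, 0]
```

Request:
play_rows(rows=[[35,[0.1,0,0],[0,0,0]],[35,[0.2,0,0],[0,0,0]],[35,[0.3,0,0],[0,0,0]],[35,[0.335,0,0],[0,0,0]],[30,[0.335,0,0],[0,0,0]],[25,[0.335,0,0],[0,0,0]],[25,[0.335,0,0],[0,0,0]]], force=20)

```text
time: 18.4
eef_pos: [0.6303, -0.2255, 0.119]
tcp_rot: [0.475, 0.523, -0.474, 0.526]
contact_force: [0.1, -0.4, 0.5]
opening: 0.248
```

```bash
python3 - <<'E'
from h import *
st()
for a,b in((1.73,.93),(.93,.03)):
    rows(knob(a,.113),down(.258-a),[(knob(k,.113),.258-k) for k in np.linspace(a,b,10)[1:]]);print()
E
```

```text
t 18.4 tcp [ 0.6303 -0.2255  0.119 ] phi -1.47 q [-0.49  0.38  1.68 -0.    1.08  0.98] F [ 0.1 -0.4  0.5] op 0.248
[0.0, -0.001, -0.027] [np.float64(-0.057), 0, 0]
[0.0, -0.005, -0.053] [np.float64(-0.113), 0, 0]
[0.0, -0.011, -0.079] [np.float64(-0.17), 0, 0]
[0.0, -0.019, -0.104] [np.float64(-0.226), 0, 0]
[0.0, -0.029, -0.129] [np.float64(-0.283), 0, 0]
[0.0, -0.042, -0.153] [np.float64(-0.34), 0, 0]
[0.0, -0.056, -0.175] [np.float64(-0.396), 0, 0]
[0.0, -0.073, -0.196] [np.float64(-0.453), 0, 0]
[0.0, -0.091, -0.215] [np.float64(-0.509), 0, 0]

[0.0, -0.001, -0.03] [np.float64(-0.064), 0, 0]
[0.0, -0.006, -0.06] [np.float64(-0.127), 0, 0]
[0.0, -0.013, -0.089] [np.float64(-0.191), 0, 0]
[0.0, -0.024, -0.117] [np.float64(-0.255), 0, 0]
[0.0, -0.037, -0.144] [np.float64(-0.318), 0, 0]
[0.0, -0.052, -0.169] [np.float64(-0.382), 0, 0]
[0.0, -0.071, -0.193] [np.float64(-0.446), 0, 0]
[0.0, -0.091, -0.215] [np.float64(-0.509), 0, 0]
[0.0, -0.113, -0.235] [np.float64(-0.573), 0, 0]
```

Request:
play_rows(rows=[[25,[0,-0.001,-0.027],[-0.057,0,0]],[25,[0,-0.005,-0.053],[-0.113,0,0]],[25,[0,-0.011,-0.079],[-0.17,0,0]],[25,[0,-0.019,-0.104],[-0.226,0,0]],[25,[0,-0.029,-0.129],[-0.283,0,0]],[25,[0,-0.042,-0.153],[-0.34,0,0]],[25,[0,-0.056,-0.175],[-0.396,0,0]],[25,[0,-0.073,-0.196],[-0.453,0,0]],[25,[0,-0.091,-0.215],[-0.509,0,0]]])

```text
time: 19.15
eef_pos: [0.5973, -0.1638, 0.1196]
tcp_rot: [0.231, 0.666, -0.231, 0.671]
contact_force: [0.1, -0.3, 0.2]
opening: 0.252
```

Request:
play_rows(rows=[[25,[0,-0.001,-0.03],[-0.064,0,0]],[25,[0,-0.006,-0.06],[-0.127,0,0]],[25,[0,-0.013,-0.089],[-0.191,0,0]],[25,[0,-0.024,-0.117],[-0.255,0,0]],[25,[0,-0.037,-0.144],[-0.318,0,0]],[25,[0,-0.052,-0.169],[-0.382,0,0]],[25,[0,-0.071,-0.193],[-0.446,0,0]],[25,[0,-0.091,-0.215],[-0.51,0,0]],[25,[0,-0.113,-0.235],[-0.573,0,0]],[25,[0,-0.113,-0.235],[-0.573,0,0]]])

```text
time: 19.98
eef_pos: [0.5196, -0.1467, 0.1188]
tcp_rot: [-0.082, 0.701, 0.08, 0.704]
contact_force: [0.1, 0.9, 0.2]
opening: 0.251
```

Request:
play_rows(rows=[[10,[0,0,0],[0,0,0]],[10,[0,0,0],[0,0,0]],[10,[0,0,0],[0,0,0]],[10,[0,0,0],[0,0,0]]])

```text
time: 20.32
eef_pos: [0.521, -0.1465, 0.1186]
tcp_rot: [-0.081, 0.701, 0.08, 0.704]
contact_force: [-2.0, 1.6, 6.2]
opening: 0.182
```

```bash
python3 - <<'E'
from h import *
s=st()
q=R.from_euler('z',-YAW).apply(np.array(s["eef_pos"])-[PX,PY,0]);h=q-[-.042,.055,0];print(q,np.arctan2(-h[0],-h[1]),np.hypot(h[0],h[1]))
E
```

```text
t 20.3167 tcp [ 0.521  -0.1465  0.1186] phi 0.227 q [-0.46  0.11  2.    0.    1.03 -0.69] F [-2.   1.6  6.2] op 0.182
[-0.04672304 -0.0345207   0.11864948] 0.05271037275510589 0.08964520965997146
```

Request:
play_rows(rows=[[10,[-0.01,0,-0.005],[0,0,0]],[10,[-0.01,0,-0.01],[-0.01,0,0]],[10,[-0.01,0,-0.013],[-0.02,0,0]],[10,[-0.01,0,-0.013],[-0.02,0,0]]])

```text
time: 20.65
eef_pos: [0.5174, -0.1473, 0.119]
tcp_rot: [-0.092, 0.699, 0.091, 0.703]
contact_force: [7.6, -2.2, -7.7]
opening: 0.172
```

Request:
play_rows(rows=[[10,[0,0,-0.004],[0,0,0]],[10,[0,0,-0.007],[0,0,0]],[10,[0,0,-0.007],[0,0,0]]])

```text
time: 20.9
eef_pos: [0.5173, -0.1474, 0.1191]
tcp_rot: [-0.092, 0.697, 0.09, 0.705]
contact_force: [13.9, 0.7, -10.1]
opening: 0.178
```

The keeper is at its stop: the force rises with no motion, and the measured TCP is 1 mm from the k=0 knob position. I'll relieve the load, open, rise and check.

Request:
play_rows(rows=[[10,[0.01,0,0.01],[0,0,0]],[10,[0.01,0,0.01],[0,0,0]],[24,[0.01,0,0.01],[0,0,0]],[34,[0.01,0,0.01],[0,0,0]],[34,[0.01,0,0.01],[0,0,0]],[34,[-0.1,0,0.01],[0,0,0]],[34,[-0.2,0,0.01],[0,0,0]],[34,[-0.3,0,0.01],[0,0,0]],[34,[-0.5,0,0.01],[0,0,0]],[34,[-0.6,0,0.01],[0,0,0]]])

```text
time: 21.73
eef_pos: [0.5151, -0.1462, 0.2926]
tcp_rot: [-0.091, 0.702, 0.093, 0.7]
contact_force: [0.7, 0.3, 0.1]
opening: 0.341
```

```bash
python3 - <<'E'
from h import *
s=st()
c=cams.read_camera("scene"); im=c["color"]; cv2.imwrite("pics/final.png",im[:,:,::-1])
uv=proj(c,[knob(0,.142),knob(.136,.142)]);print("pred knob top k=0,.136",uv.round(1))
# dark-pixel region around the knob (vertical black cylinder)
g=cv2.cvtColor(im,cv2.COLOR_RGB2GRAY); u,v=uv[0].astype(int)
m=(g[v-12:v+26,u-14:u+15]<45).astype(np.uint8); n,l,stt,ce=cv2.connectedComponentsWithStats(m)
for a in stt[1:]: print(a[0]+u-14,a[1]+v-12,a[2:])
# seated outline mismatch: initial bottle/beaker/tape change vs start picture
i0=cv2.imread("pics/scene0.png")[:,:,::-1]
for n,(x0,y0,x1,y1) in dict(bottle=(275,275,310,340),tape=(312,275,332,307),beaker=(408,312,455,378)).items():
    print(n,np.abs(i0[y0:y1,x0:x1].astype(int)-im[y0:y1,x0:x1]).mean().round(2))
E
```

```text
t 21.7333 tcp [ 0.5151 -0.1462  0.2926] phi 0.26 q [-0.47 -0.06  1.85  0.    1.36 -0.73] F [0.7 0.3 0.1] op 0.341
pred knob top k=0,.136 [[353.9 240.8]
 [356.6 236.5]]
351 239 [  8  20 139]
bottle 6.35
tape 5.77
beaker 27.9
```

```bash
python3 - <<'E'
from h import *
f=lambda n:cv2.Canny(cv2.imread("pics/"+n),40,100)
e0=f("scene0.png")
a,b=e0,f("final.png")
for n,(x0,y0,x1,y1) in dict(bottle=(275,275,312,342),tape=(314,275,335,309),beaker=(402,308,460,382)).items():
    A=cv2.GaussianBlur(a,(0,0),1.2)[y0:y1,x0:x1];B=cv2.GaussianBlur(b,(0,0),1.2)[y0-8:y1+8,x0-8:x1+8]
    r=cv2.matchTemplate(B,A,cv2.TM_CCOEFF_NORMED);_,v,_,l=cv2.minMaxLoc(r);print(n,round(v,2),l[0]-8,l[1]-8, "at zero shift",r[8,8].round(2))
E
```

```text
bottle 0.92 0 0 at zero shift 0.92
tape 0.97 0 0 at zero shift 0.97
beaker 0.71 0 0 at zero shift 0.71
```

```bash
python3 -c "
from plant import ctrl
print(ctrl.sign_off())"
```

```text
the job is handed in; nothing more can be done
None
```

The steady arm is turned end for end and back down on its pin with the narrow fork round the column. The keeper is swung back square across it. I handed the job in at about 22 s on the robot's clock, with the gripper open and clear.

**What I did:**
- I swung the keeper out to about 1.73 rad.
- I gripped the hub, lifted the arm about 80 mm and turned it 180°.
- While lowering it, the arm met a sideways push of about 4 N. I shifted it 2 mm, the push went away, and I lowered it until it made contact. I pushed down to about 14 N, then released it.
- I pushed the keeper back until it stopped moving and the force rose to about 14 N sideways, then let go.

**Last checks:**
- **Arm:** the tool height at contact matched its height when I first gripped the seated arm (0.070 m). The projected outline of the seated, reversed arm matched the picture taken after I let go.
- **Keeper:** the knob is within about 1 pixel of where it should be at 0 rad.
- **Bottle, beaker and tape:** edge matching shows no shift. The match was weaker for the beaker (0.71, against 0.92 for the bottle and 0.97 for the tape), and its picture patch changed most. I put that down to glass and shadows.

**Not checked:** I tried to view a picture after the keeper move, but the 12-picture limit was already reached. The keeper and bystander checks are therefore by numbers only, and I did not check the arm again after swinging the keeper back.

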